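# Power up the camera rig and roll a lens test

## Task

Power up the camera rig and set it recording, pressing only: first press the white-dotted end of the black rocker switch on the power plate behind the camera right over to its on position, then press the green power key on the camera's top fully in, keep it in for at least one full second and let it come up, and then press the red record button fully in and let it come up. Do not press the grey keys, and do not switch the rocker back. Nothing is to be picked up or moved: leave the camera rig where it is, and leave the caps, lenses, pen, screwdriver, blower and bit set as they stand.

Things in the scene. Friction and masses are not known exactly. Their poses are not given: they have to be found in the camera images.
- rig: loose 4.6 kg camera rig, 460 mm long: black camera body 190 x 130 mm, flat top 172 mm up; black lens 108 mm across in front; power plate behind (44 x 112 mm, top 172 mm up), then a battery (top 165 mm up). Origin on the table under the body; x to the lens front (ends: x = 256 and -207 mm), y to the operator's side (the robot's), z up. Pressing straight down does not shift it
- rocker (a joint): black rocker switch, 20 mm wide (along rig x) and 32 mm long (along rig y), on top of the power plate, hinged across its middle. 0 = off as found (the white-dotted end stands up about 5 mm), 0.30 rad = on (the dotted half level, 3.5 mm above the power plate's top). It turns stiffly, about 3.6 N on the dot, and stays where it is left: press it right over
- rocker_on_end (a point): the white dot on the raised half of the rocker, on its face 12.5 mm from the hinge, towards the operator's side; it goes 3.7 mm down when switched on
- rocker_axis (a point): fixed point at the middle of the rocker, on its hinge line (which runs along rig x), 175.5 mm above the table
- power_key (a joint): green square key 16 mm wide on the camera's top plate, at rig x = -74 mm, y = 36 mm. 0 = up, 0.004 m = fully in; a spring returns it, 1.5 N to start, 5 N fully in
- power_key_top (a point): centre of the top face of the green power key; 7 mm above the top plate when up
- record_key (a joint): red round button 19 mm across on the camera's top plate, at rig x = 66 mm, y = 36 mm. 0 = up, 0.004 m = fully in; a spring returns it, 1.5 N to start, 5 N fully in
- record_key_top (a point): centre of the top face of the red record button; 7 mm above the top plate when up
- grey_key1 (a joint): grey round key 12 mm across, 5 mm high, at rig x = -27 mm, y = 36 mm, between the green and red ones. 0 = up, 0.003 m = fully in, 3 N; not to be pressed
- grey_key2 (a joint): grey round key like the other, at rig x = 20 mm, y = 36 mm; not to be pressed
- rear_cap: black lens rear cap, 66 mm across and 36 mm high, loose on the camera's top plate beyond the keys. Origin at the centre of its underside
- front_cap: black open lens front cap, 94 mm across and 20 mm high, loose on the table beside the fitted lens. Origin at the centre of its underside
- lens_pen: blue and black lens cleaning pen, 122 mm long, 13 mm thick, lying on the table on the operator's side of the camera. Origin under its middle, x along it
- driver: small screwdriver with red handle, 148 mm long, 12 mm thick, lying on the table on the operator's side of the battery. Origin under its middle, x along it towards the tip
- lens_a: tall black cine lens standing on its front, 104 mm across and 140 mm high, bright mount on top. Origin at the centre of its underside
- lens_b: shorter black cine lens standing on its front, 98 mm across and 112 mm high. Origin at the centre of its underside
- blower: dark rubber air blower standing up, 60 mm across and 110 mm high with its thin nozzle. Origin at the centre of its underside
- bit_set: flat bit set with blue base and clear lid, 120 x 76 x 23 mm. Origin at the centre of its underside

How it is judged:
By the outcome, as a careful person would: the job done as asked, in the order asked, and still so for the second after the job is handed in, with the robot touching nothing.
It also fails if it takes over 48 s, if anything falls off the work surface, if the arm or the gripper's body presses on something with over 40 N, if the wrist force passes 120 N, or if a joint passes its speed limit or range.

## Robot

A 6-joint arm with a two-finger parallel gripper is mounted at the origin on the work surface. World frame = base frame: x ahead of the robot, y to its left, z up, the work surface at z = 0. Lengths are in m, angles in rad, forces in N, time in s.
With the tool pointing down it reaches from about 0.35 to 0.85 m from the base axis. Payload 8.1 kg.
Tool frame: the origin (TCP) lies on the mounting face of the last link; the fingertips stand 186 mm ahead of it and the grasp point (between the pads) lies 167 mm ahead of it; z points along the fingers, y is the line along which they close (so a half turn about z gives the same grasp; the last joint's range is limited). The gripper opens to 93 mm and grips with 3 to 60 N. Pads are 15 mm wide; open, the fingers measure 128 mm over their backs; the gripper's body (75 mm by 188 mm) begins 65 mm behind the grasp point.
Start: joints at [-1.233, 0.13, 1.488, -0, 1.523, -0.085], TCP at [0.246, -0.547, 0.405] pointing down, gripper open.
Joint ranges: [-2.96, 2.96], [-0.89, 2.26], [0.02, 2.5], [-1.34, 4.48], [0, 2.73], [-2.66, 2.66]. Speed limits (rad/s): [2.39, 2.39, 2.79, 3.14, 3.14, 3.14].

## Interface

Orientations are given as a rotation vector (axis times angle).
In Python, from plant import * gives the robot as it stands. The module is installed in compiled form; this text tells all that it offers.
- The arm moves only by the tool arm_command, never from a script. Its argument "increments" is a list of rows, each a list of 6 numbers: the shift along the tool's x, y, z in units of 0.2 m (1.0 is 0.2 m), then the turn, a rotation vector about the tool's x, y, z in units of pi rad (1.0 is pi rad). A call has exactly 5 rows; each row is the pose to reach, as a shift and turn from the pose commanded when the call began, along the tool's axes at that moment, turning the shorter way round; what a row does not reach only later rows make up. A row lasts 1/8 s, in which the tool goes at most 62.5 mm and 10.7 degrees, less where a joint would pass 70% of its speed; a pose out of reach is approached as far as the arm can. A call with a number of a shift or a turn outside -1 to 1 is refused whole. A call with a gripper value outside its range is refused whole. "fingers" is the closure, from -1 (fully open) to 1 (shut), set as the call begins (left out, the last holds). The fingers move at their own pace and stop on an object; "force" is the grip in N (left out, the last holds). Time passes only in rows, so rows that repeat a pose let the fingers close, or fill a call up. It gives the time, the measured TCP pose, the force, the opening and the grip force at its end, in the units of the state.
- read_state(): the state, without advancing time (a new reading comes with each control period).
- read_camera(name): name is "scene" or "top" or "wrist"; returns a dict with "image" (480x640x3 uint8, red, green, blue), "fx", "fy", "cx", "cy" (pixels), "k1" (the pictures are not rectified: a ray, as slopes to the right and down, at radius r is drawn at 1 + k1 r^2 times it, then the intrinsics apply), "T" (4x4, takes a point from camera to world coordinates). Camera axes: x right, y down, z forward; pixel columns grow to the right and rows downward; lengths in m; the calibration is good to about 2 mm. A picture is of the moment at which its call begins. There is no depth.
- close_job(): hands the job in; it is judged then, once.
The state is a dict: "t": time; "q": joint angles; "dq": joint speeds; "joint_torque": joint torques, N m; "tool_pos": TCP position; "orientation": TCP orientation; "force": force on the tool from outside, world axes, zero at the start; "wrist_torque": the same for the moment, N m; "opening": finger opening in m; "gripper_force": force on a finger pad.
Only numpy, scipy, OpenCV 4.12 (cv2) and the standard library are available. Lean on these libraries where they do the work, as an engineer would, in place of code of your own. Each camera call takes 0.05 s, during which the arm holds its last target. There are 200 camera calls.

## Working session

There is one attempt and no reset: what is moved stays moved. The work goes in short steps, Python scripts to look and compute and a tool call to move; the robot and the scene stay as the last step left them, time stands still between calls to the robot, and variables do not carry over. Pictures are saved under pics/ and viewed, at most 10 in all, crops included, and the job is handed in when it is done.

Besides the shell and the picture viewer there is one more tool, called after "Request:" as name(argument=value, ...), one argument or row to a line, values as JSON. arm_command: Moves the arm, as the interface text tells. Shifts and turns lie within -1 to 1; 1 stands for 0.2 m of shift or pi rad of turn. Its arguments: {"type":"object","properties":{"increments":{"type":"array","items":{"type":"array","items":{"type":"number","minimum":-1,"maximum":1}}},"fingers":{"type":"number"},"force":{"type":"number"}},"required":["increments"]}

```bash
mkdir -p pics
python3 - <<'E'
from plant import *
import cv2
s=read_state();print(s)
for n in("top","scene"):
    c=read_camera(n);cv2.imwrite(f"pics/{n}0.png",c["image"][:,:,::-1]);print(n,c["fx"],c["cx"],c["cy"],c["k1"],c["T"].round(3).tolist())
E
```

```text
{'t': 0.0, 'q': array([-1.23340579e+00,  1.31133000e-01,  1.48926542e+00,  1.17105266e-05,
        1.52301114e+00, -8.54104488e-02]), 'dq': array([-0.00159018,  0.00026865,  0.00038661, -0.00023957,  0.00053798,
        0.00163692]), 'joint_torque': array([-3.86143311e-04, -5.59831882e+01, -4.91766143e+01,  7.67250219e-02,
        3.52665852e-02, -2.04440989e-04]), 'tool_pos': array([ 0.24613   , -0.54694021,  0.40371158]), 'orientation': array([-3.06989090e+00, -6.58819164e-01,  3.40201105e-04]), 'force': array([ 0.52859697, -0.45144971,  0.84682222]), 'wrist_torque': array([ 0.02191577, -0.04252167,  0.02389475]), 'gripper_force': 0.0, 'opening': 0.09326530169720315}
top 618.5655122398463 316.8284362961749 243.79990106577944 -0.1899672091710364 [[-0.091, -0.972, 0.218, 0.224], [-0.996, 0.09, -0.015, 0.026], [-0.005, -0.219, -0.976, 1.431], [0.0, 0.0, 0.0, 1.0]]
scene 510.98376630723817 327.85587681886346 237.85207545602753 -0.023885008934341555 [[0.402, 0.788, -0.465, 1.052], [0.915, -0.337, 0.22, -0.237], [0.016, -0.514, -0.857, 1.137], [0.0, 0.0, 0.0, 1.0]]
```

View pics/top0.png

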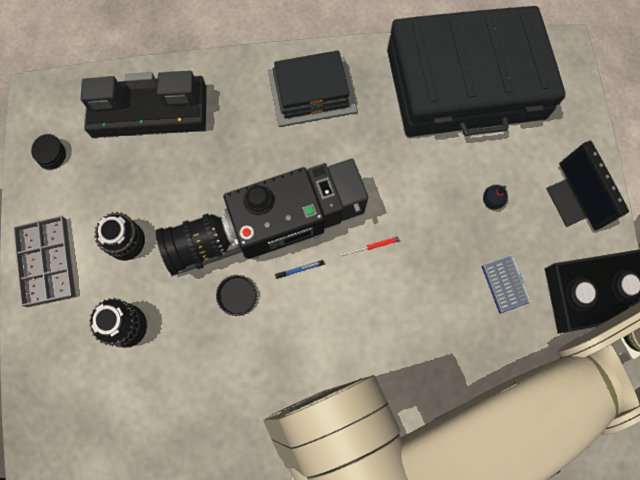

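View pics/scene0.png

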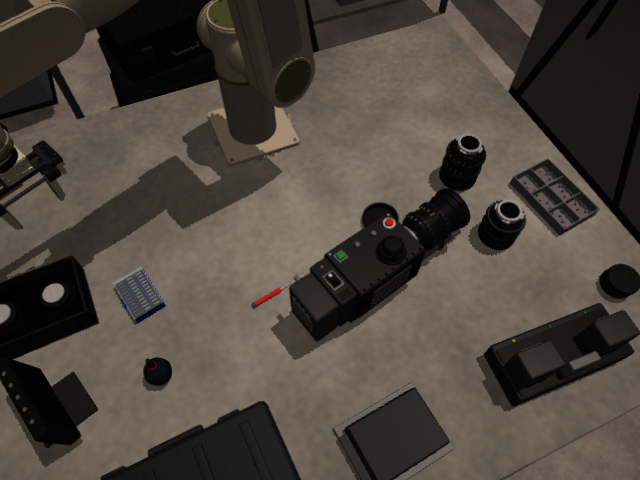

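The top view shows green at about (310,211), red (246,232) and the rocker (325,187). In the scene view they are at (341,256), (389,223) and (334,281).

```bash
cat > h.py <<'E'
from plant import *
import cv2, numpy as np
from scipy.spatial.transform import Rotation as R
def ray(c,uv):
    p=(np.array(uv,float)-[c["cx"],c["cy"]])/[c["fx"],c["fy"]]
    q=p.copy()
    for _ in range(20): q=p/(1+c["k1"]*(q@q))
    return c["T"][:3,3], c["T"][:3,:3]@np.r_[q,1]
def onplane(c,uv,z):
    o,d=ray(c,uv); return o+d*(z-o[2])/d[2]
def blob(im,col,box):
    x0,y0,x1,y1=box; h=cv2.cvtColor(im[y0:y1,x0:x1],cv2.COLOR_RGB2HSV).astype(int)
    H,S,V=h[...,0],h[...,1],h[...,2]
    m={"g":(H>45)&(H<85)&(S>110)&(V>60),"r":((H<8)|(H>172))&(S>130)&(V>60),"w":(S<60)&(V>185)}[col]
    n,l,st,ce=cv2.connectedComponentsWithStats(m.astype(np.uint8))
    k=1+np.argmax(st[1:,4]); return ce[k]+[x0,y0],st[k,4]
def delta(goal,Rg):
    s=read_state(); R0=R.from_rotvec(s["orientation"])
    return (R0.inv().apply(np.array(goal)-s["tool_pos"])/.2).round(4),((R0.inv()*Rg).as_rotvec()/np.pi).round(4)
E
python3 - <<'E'
from h import *
B={"top":dict(g=(295,195,325,225),r=(235,220,258,243)),"scene":dict(g=(325,245,355,270),r=(375,210,402,235))}
for n in B:
    c=read_camera(n); P={}
    for k,b in B[n].items():
        uv,a=blob(c["image"],k,b); P[k]=onplane(c,uv,.179); print(n,k,uv.round(1),a,P[k].round(4))
    d=P["r"]-P["g"]; print(np.linalg.norm(d),np.degrees(np.arctan2(d[1],d[0])))
    ex=d/np.linalg.norm(d); ey=np.array([-ex[1],ex[0],0])
    print("rk",onplane(c,{"top":(325,187),"scene":(334,281)}[n],.177).round(4))
s=read_state();print(R.from_rotvec(s["orientation"]).as_matrix().round(3))
w=read_camera("wrist");Tt=np.eye(4);Tt[:3,:3]=R.from_rotvec(s["orientation"]).as_matrix();Tt[:3,3]=s["tool_pos"]
print(np.linalg.inv(Tt)@w["T"],w["fx"])
E
```

```text
top g [309.3 209.8] 51 [0.5783 0.0156 0.179 ]
top r [246.2 231.7] 50 [0.5432 0.1512 0.179 ]
0.14006542020055548 104.4976570246778
rk [ 0.6259 -0.0221  0.177 ]
scene g [340.1 254.7] 47 [0.5807 0.0161 0.179 ]
scene r [388.8 221.6] 52 [0.5468 0.1511 0.179 ]
0.13921759961571772 104.10190570367408
rk [ 0.6319 -0.0212  0.177 ]
[[ 0.912  0.41  -0.   ]
 [ 0.41  -0.912  0.001]
 [ 0.    -0.001 -1.   ]]
[[-1.21634811e-04 -9.60194648e-01 -2.79331746e-01  7.81061326e-02]
 [ 9.99999163e-01  2.43087951e-04 -1.27105660e-03  5.11481623e-04]
 [ 1.28836393e-03 -2.79331666e-01  9.60193814e-01  1.89581799e-02]
 [ 0.00000000e+00  0.00000000e+00  0.00000000e+00  1.00000000e+00]] 379.96306834642047
```

```bash
cat >> h.py <<'E'
ang=np.radians(104.3); ex=np.array([np.cos(ang),np.sin(ang),0]); ey=np.array([-ex[1],ex[0],0])
RG=R.from_matrix(np.c_[-ey,-ex,[0,0,-1]])
E
python3 -c "
from h import *
print(delta((.617,-.0246,.45),RG))"
```

```text
(array([ 2.7627, -1.6218, -0.2271]), array([-0.0003, -0.    ,  0.0551]))
```

Request:
arm_command(
  increments=[
    [0.2, -0.12, -0.1, 0, 0, 0],
    [0.4, -0.24, -0.2, 0, 0, 0],
    [0.6, -0.36, -0.23, 0, 0, 0],
    [0.8, -0.48, -0.23, 0, 0, 0],
    [1, -0.6, -0.23, 0, 0, 0],
  ],
  fingers=1,
  force=20,
)

```text
t: 0.88
tool_pos: [0.38, -0.3543, 0.4509]
orientation: [3.071, 0.659, 0.0]
force: [0.7, -0.1, -0.2]
opening: 0.0475
gripper_force: 0.0
```

Request:
arm_command(
  increments=[
    [0.2, -0.12, 0, 0, 0, 0],
    [0.4, -0.24, 0, 0, 0, 0],
    [0.6, -0.36, 0, 0, 0, 0],
    [0.8, -0.48, 0, 0, 0, 0],
    [1, -0.6, 0, 0, 0, 0],
  ],
)

```text
t: 1.5
tool_pos: [0.5132, -0.1628, 0.4508]
orientation: [3.071, 0.659, 0.0]
force: [0.1, -0.1, 0.1]
opening: 0.0014
gripper_force: 0.0
```

```bash
python3 -c "
from h import *
print(read_state()['tool_pos'],delta((.617,-.0246,.45),RG))"
```

```text
[ 0.513161   -0.16275948  0.45077378] (array([ 0.7569, -0.4169,  0.0039]), array([ 0.0001, -0.    ,  0.0551]))
```

Request:
arm_command(
  increments=[
    [0.2, -0.1, 0, 0, 0, 0.02],
    [0.4, -0.22, 0, 0, 0, 0.04],
    [0.6, -0.34, 0, 0, 0, 0.055],
    [0.76, -0.42, 0, 0, 0, 0.055],
    [0.76, -0.42, 0, 0, 0, 0.055],
  ],
)

```text
t: 2.12
tool_pos: [0.6175, -0.0231, 0.45]
orientation: [-3.116, -0.396, 0.001]
force: [-0.0, -0.9, -1.0]
opening: 0.0006
gripper_force: 0.0
```

Run:
```python
from h import *
c=read_camera("wrist"); cv2.imwrite("pics/w1.png",c["image"][:,:,::-1]); s=read_state(); print(s["t"],s["tool_pos"],s["force"],delta((.617,-.0246,.45),RG))
def px(P):
    q=c["T"][:3,:3].T@(np.array(P)-c["T"][:3,3]); q=q[:2]/q[2]; q*=1+c["k1"]*(q@q); return q*[c["fx"],c["fy"]]+[c["cx"],c["cy"]]
for P in [(.617,-.0246,.179),(.5795,.0158,.179),(.545,.151,.179)]: print(px(P))
```

```text
2.175 [ 0.61691077 -0.02434276  0.45015011] [-0.34825595  0.73571905  0.44038549] (array([0.0001, 0.0014, 0.0008]), array([-0.0001,  0.0003,  0.0008]))
[320.41509559 244.39485781]
[252.5932242  279.26254516]
[ 62.55351837 277.76560322]
```

View pics/w1.png

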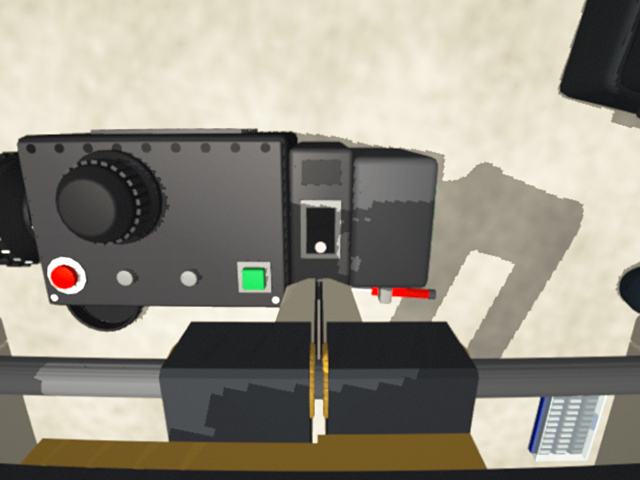

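The wrist view shows the white dot at (320,247), the green key at (253,279) and the red button at (63,277). The rocker is in a grey bezel and the shut fingers are above it.

Run:
```python
from h import *
c=read_camera("wrist"); P={}
for k,b in dict(w=(312,238,329,254),g=(238,262,270,295),r=(50,262,78,292)).items():
    uv,a=blob(c["image"],k,b); P[k]=onplane(c,uv,.179); print(k,uv.round(1),a,P[k].round(4))
d=P["r"]-P["g"]; print(np.linalg.norm(d),np.degrees(np.arctan2(d[1],d[0])))
for p,z in(("w",.187),("g",.187),("r",.187)): print(p,delta(P[p]+[0,0,z+.186-.179],RG)[0])
print("rocker in rig",[((P["w"]-P["g"])@e).round(4) for e in(ex,ey)])
```

```text
w [318.4 245.5] 86 [ 0.6152 -0.0249  0.179 ]
g [251.5 277.1] 469 [0.5803 0.0155 0.179 ]
r [ 62.1 275.6] 488 [0.5462 0.1501 0.179 ]
0.13883213753817247 104.20511186757945
w [-0.0058 -0.0032  0.3865]
g [-0.1249 -0.2422  0.3866]
r [-0.1229 -0.9363  0.3866]
rocker in rig [np.float64(-0.0478), np.float64(-0.0239)]
```

Request:
arm_command(
  increments=[
    [-0.006, -0.003, 0.15, 0, 0, 0],
    [-0.006, -0.003, 0.28, 0, 0, 0],
    [-0.006, -0.003, 0.36, 0, 0, 0],
    [-0.006, -0.003, 0.385, 0, 0, 0],
    [-0.006, -0.003, 0.385, 0, 0, 0],
  ],
)

```text
t: 2.85
tool_pos: [0.6154, -0.0253, 0.3743]
orientation: [3.117, 0.391, 0.001]
force: [0.9, 0.9, -0.5]
opening: 0.0005
gripper_force: 0.0
```

Request:
arm_command(
  increments=[
    [0, 0, 0.015, 0, 0, 0],
    [0, 0, 0.03, 0, 0, 0],
    [0, 0, 0.04, 0, 0, 0],
    [0, 0, 0.05, 0, 0, 0],
    [0, 0, 0.05, 0, 0, 0],
  ],
)

```text
t: 3.48
tool_pos: [0.6152, -0.025, 0.3638]
orientation: [3.117, 0.392, -0.001]
force: [-2.2, 0.5, 1.3]
opening: 0.0006
gripper_force: 1.2
```

Request:
arm_command(
  increments=[
    [0, 0, 0.004, 0, 0, 0],
    [0, 0, 0.008, 0, 0, 0],
    [0, 0, 0.012, 0, 0, 0],
    [0, 0, 0.012, 0, 0, 0],
    [0, 0, 0.012, 0, 0, 0],
  ],
)

```text
t: 4.1
tool_pos: [0.6153, -0.0249, 0.3619]
orientation: [3.117, 0.392, 0.0]
force: [-5.3, -0.7, 6.5]
opening: 0.0005
gripper_force: 3.3
```

Request:
arm_command(
  increments=[
    [0, 0, 0.003, 0, 0, 0],
    [0, 0, 0.005, 0, 0, 0],
    [0, 0, 0.007, 0, 0, 0],
    [0, 0, 0.007, 0, 0, 0],
    [0, 0, 0.007, 0, 0, 0],
  ],
)

```text
t: 4.72
tool_pos: [0.6152, -0.0249, 0.3618]
orientation: [3.117, 0.392, 0.001]
force: [-9.2, 0.4, 13.0]
opening: 0.0004
gripper_force: 7.0
```

Request:
arm_command(
  increments=[
    [0, 0, 0.008, 0, 0, 0],
    [0, 0, 0.008, 0, 0, 0],
    [0, 0, -0.05, 0, 0, 0],
    [0, 0, -0.15, 0, 0, 0],
    [0, 0, -0.3, 0, 0, 0],
  ],
)

```text
t: 5.35
tool_pos: [0.6153, -0.0249, 0.4201]
orientation: [-3.117, -0.392, 0.002]
force: [1.3, 0.6, 0.2]
opening: 0.0005
gripper_force: 0.0
```

Run:
```python
from h import *
c=read_camera("wrist"); P={}; im=c["image"]
o=im[150:330,200:440]; cv2.imwrite("pics/w2.png",cv2.resize(o,None,fx=3,fy=3)[:,:,::-1])
for k,b in dict(g=(205,200,330,335),).items():
    uv,a=blob(im,k,b); P[k]=onplane(c,uv,.179); print(k,uv.round(1),a,P[k].round(4))
    print(delta(P[k]+[0,0,.187+.007-.007+.186-.179],RG)[0])
print(read_state()["tool_pos"])
```

```text
g [243.7 292.5] 598 [0.5804 0.0155 0.179 ]
[-0.1245 -0.2403  0.2642]
[ 0.61607254 -0.02491397  0.42607015]
```

View pics/w2.png

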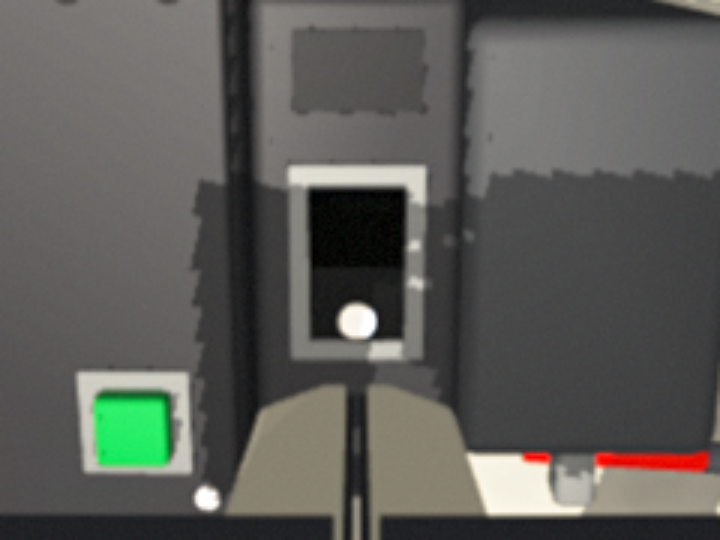

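The rocker's halves have changed: the dotted half is now level and the far half is tilted. The rig hasn't moved. I'll check the dot drop numerically and work out the move to green.

Run:
```python
from h import *
c=read_camera("wrist")
uv,a=blob(c["image"],"w",(308,245,330,266)); g,_=blob(c["image"],"g",(205,200,330,335)); G=onplane(c,g,.179)
print(uv,a)
for z in(.1755,.177,.179): print(z,[((onplane(c,uv,z)-G)@e).round(4) for e in(ex,ey)])
print(delta(G+[0,0,.188+.186-.179],RG),c["T"][:3,3])
```

```text
[316.96938776 257.23469388] 98
0.1755 [np.float64(-0.0477), np.float64(-0.0232)]
0.177 [np.float64(-0.0477), np.float64(-0.0237)]
0.179 [np.float64(-0.0477), np.float64(-0.0244)]
(array([-0.1264, -0.2411,  0.2538]), array([ 0.0008, -0.0022,  0.0002])) [ 0.69206626 -0.00602216  0.40756764]
```

Request:
arm_command(
  increments=[
    [-0.06, -0.12, 0, 0, 0, 0],
    [-0.126, -0.241, 0, 0, 0, 0],
    [-0.126, -0.241, 0.12, 0, 0, 0],
    [-0.126, -0.241, 0.23, 0, 0, 0],
    [-0.126, -0.241, 0.25, 0, 0, 0],
  ],
)

```text
t: 6.08
tool_pos: [0.5784, 0.0157, 0.3677]
orientation: [-3.116, -0.392, 0.006]
force: [-0.3, 0.3, 0.1]
opening: 0.0002
gripper_force: 0.0
```

Request:
arm_command(
  increments=[
    [0, 0, 0.02, 0, 0, 0],
    [0, 0, 0.04, 0, 0, 0],
    [0, 0, 0.055, 0, 0, 0],
    [0, 0, 0.065, 0, 0, 0],
    [0, 0, 0.068, 0, 0, 0],
  ],
)

```text
t: 6.7
tool_pos: [0.5792, 0.0156, 0.361]
orientation: [3.116, 0.392, 0.005]
force: [-14.1, 0.2, 27.6]
opening: 0.0003
gripper_force: 14.0
```

Request:
arm_command(
  increments=[
    [0, 0, -0.005, 0, 0, 0],
    [0, 0, -0.005, 0, 0, 0],
    [0, 0, -0.005, 0, 0, 0],
    [0, 0, -0.005, 0, 0, 0],
    [0, 0, -0.005, 0, 0, 0],
  ],
)

```text
t: 7.32
tool_pos: [0.5792, 0.0156, 0.3611]
orientation: [3.116, 0.392, 0.004]
force: [-11.0, 0.3, 19.7]
opening: 0.0006
gripper_force: 10.0
```

Request:
arm_command(
  increments=[
    [0, 0, 0, 0, 0, 0],
    [0, 0, 0, 0, 0, 0],
    [0, 0, 0, 0, 0, 0],
    [0, 0, 0, 0, 0, 0],
    [0, 0, 0, 0, 0, 0],
  ],
)

```text
t: 7.95
tool_pos: [0.5792, 0.0155, 0.3611]
orientation: [3.116, 0.392, 0.004]
force: [-9.6, 0.2, 19.9]
opening: 0.0006
gripper_force: 10.0
```

Request:
arm_command(
  increments=[
    [0, 0, 0, 0, 0, 0],
    [0, 0, -0.04, 0, 0, 0],
    [0, 0, -0.15, 0, 0, 0],
    [0, 0, -0.3, 0, 0, 0],
    [0, 0, -0.3, 0, 0, 0],
  ],
)

```text
t: 8.57
tool_pos: [0.5798, 0.0154, 0.4207]
orientation: [3.116, 0.391, 0.009]
force: [-1.0, -0.6, 0.5]
opening: 0.0009
gripper_force: 0.0
```

Run:
```python
from h import *
c=read_camera("wrist"); im=c["image"]; cv2.imwrite("pics/w3.png",im[:,:,::-1])
for k,b in dict(g=(200,200,420,340),r=(60,200,200,340)).items():
    uv,a=blob(im,k,b); P=onplane(c,uv,.179); print(k,uv.round(1),a,P.round(4), delta(P+[0,0,.188+.186-.179],RG)[0])
print(read_state()["tool_pos"],read_state()["t"])
```

```text
g [317. 259.] 619 [0.5801 0.0158 0.179 ] [ 0.0031 -0.0009  0.2232]
r [ 96.8 258.5] 661 [0.546  0.1503 0.179 ] [ 0.0041 -0.6948  0.2225]
[0.57943074 0.01548316 0.41863409] 8.625
```

View pics/w3.png

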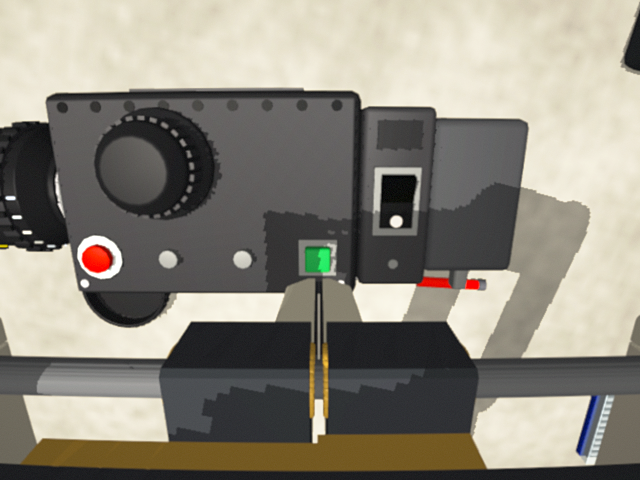

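Green is back up at (317,259), red is at (97,258), the rocker dot is at (396,221), and nothing has moved. Next is red.

Request:
arm_command(
  increments=[
    [0.004, -0.2, 0, 0, 0, 0],
    [0.004, -0.45, 0, 0, 0, 0],
    [0.004, -0.66, 0, 0, 0, 0],
    [0.004, -0.695, 0, 0, 0, 0],
    [0.004, -0.695, 0, 0, 0, 0],
  ],
)

```text
t: 9.25
tool_pos: [0.5452, 0.1505, 0.4162]
orientation: [3.116, 0.393, -0.002]
force: [-0.4, -0.1, -0.1]
opening: 0.0002
gripper_force: 0.0
```

Request:
arm_command(
  increments=[
    [0, 0, 0.1, 0, 0, 0],
    [0, 0, 0.2, 0, 0, 0],
    [0, 0, 0.23, 0, 0, 0],
    [0, 0, 0.23, 0, 0, 0],
    [0, 0, 0.23, 0, 0, 0],
  ],
)

```text
t: 9.88
tool_pos: [0.5456, 0.1504, 0.372]
orientation: [-3.117, -0.391, -0.002]
force: [-0.0, -0.7, 0.3]
opening: 0.0009
gripper_force: 0.0
```

Request:
arm_command(
  increments=[
    [0, 0, 0.025, 0, 0, 0],
    [0, 0, 0.045, 0, 0, 0],
    [0, 0, 0.06, 0, 0, 0],
    [0, 0, 0.068, 0, 0, 0],
    [0, 0, 0.068, 0, 0, 0],
  ],
)

```text
t: 10.5
tool_pos: [0.5456, 0.1505, 0.3611]
orientation: [-3.117, -0.392, -0.004]
force: [-8.9, -2.4, 21.1]
opening: 0.0003
gripper_force: 10.4
```

Red is fully in: 21 N with the tip at 175.1 mm. I'll release it and retreat.

Request:
arm_command(
  increments=[
    [0, 0, 0, 0, 0, 0],
    [0, 0, 0, 0, 0, 0],
    [0, 0, -0.06, 0, 0, 0],
    [0, 0, -0.25, 0, 0, 0],
    [0, 0, -0.45, 0, 0, 0],
  ],
)

```text
t: 11.12
tool_pos: [0.5451, 0.1504, 0.4479]
orientation: [3.117, 0.392, -0.003]
force: [0.6, -0.7, -0.4]
opening: 0.0005
gripper_force: 0.0
```

Request:
arm_command(
  increments=[
    [0, 0, 0, 0, 0, 0],
    [0, 0, 0, 0, 0, 0],
    [0, 0, 0, 0, 0, 0],
    [0, 0, 0, 0, 0, 0],
    [0, 0, 0, 0, 0, 0],
  ],
)

```text
t: 11.75
tool_pos: [0.5453, 0.1504, 0.447]
orientation: [3.117, 0.392, -0.002]
force: [0.7, 0.2, 0.3]
opening: 0.0005
gripper_force: 0.0
```

Run:
```python
from h import *
c=read_camera("wrist"); im=c["image"]; cv2.imwrite("pics/w4.png",im[:,:,::-1])
P={}
for k,b in dict(g=(400,180,600,340),r=(280,180,400,330)).items():
    uv,a=blob(im,k,b); P[k]=onplane(c,uv,.179); print(k,uv.round(1),a,P[k].round(4))
print(read_state()["tool_pos"],read_state()["force"])
```

```text
g [517.  243.9] 561 [0.5797 0.0168 0.179 ]
r [316.9 243.5] 527 [0.5457 0.1515 0.179 ]
[0.54534621 0.15039218 0.44725771] [-0.11156865  0.41326799  0.82225782]
```

View pics/w4.png

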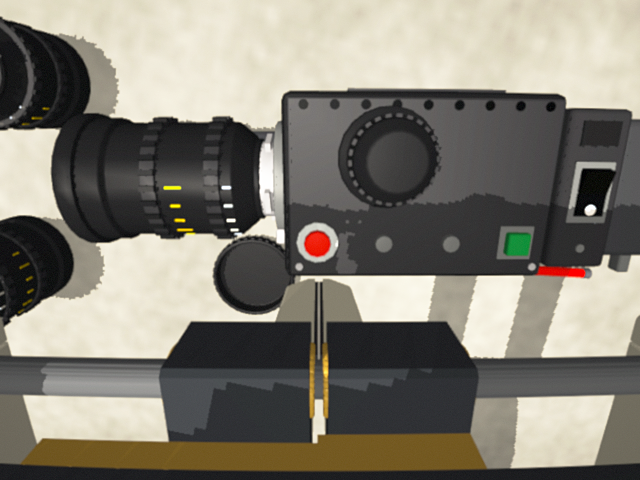

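Both keys are up, with red at (317,243) and green at (517,244). The far half of the rocker stands raised and its dotted end (590,210) is down. The rig and the loose items are where they were.

```bash
python3 -c "
from plant import *
print(close_job())"
```

```text
the job is handed in; nothing more can be done
None
```

I pressed the rocker over to on, held the green key fully in for over 1.3 s, then pressed and released the red button, and handed the job in at about 12 s; the rig and loose items look unmoved, but the verdict was not shown.

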